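# Switch the peg-blank feed to the other tray

## Task

The next run of peg blanks has to go into the other tray, the one that the seesaw gate is not feeding now. With a fingertip press down the raised pad of the gate's rocker until the gate has tipped fully over to its other side; then press the stop button all the way down, keep it down until all four blanks have rolled into that tray, and let it spring back up. Do not touch, pinch or lift the blanks, and leave the trays and the things standing around where they are.

Things in the scene. Friction and masses are not known exactly. Their poses are not given: they have to be found in the camera images.
- feeder: fixed plywood gravity feed, 290 wide (y), 150 deep (x), 200 mm high. Origin on the bench below the gate's axle; x points away from its front (rocker side, facing the robot), y left, z up. Left: ramp down to the throat over the gate. Below: a left and a right chute, each down to its tray. Walls' outer faces at x -40 and +40 mm, posts' -52 and +52 mm, throat's board to 184 mm up
- gate (a joint): seesaw gate, rad: a steel flap standing on an axle (along feeder x, 92 mm up) in the throat, and an aluminium rocker bar with two pads on the axle's front end. Top-heavy: it rests at one of two stops. +0.50: left pad low, flap shuts the LEFT chute, blanks go RIGHT. -0.50: right pad low, flap shuts the right chute, blanks go LEFT. Under 1 N on the raised pad rocks it; past 0 it falls by itself
- pad_left (a point): middle of the upper face of the rocker's left pad: dark wooden disc, 28 mm across, 8 mm thick, 60 mm left of the axle and 105 mm in front of the feeder's middle; about 127 mm above the bench when raised, 69 mm when low
- pad_right (a point): middle of the upper face of the rocker's right pad: the same, 60 mm to the right of the axle
- stop (a joint): spring stop, m pressed down. 0 = up: a steel blade through the ramp's floor holds the blanks. 0.020 = button fully down: the blade is below the floor and the blanks roll off by themselves (it takes past 0.017; all are in the tray within about 3 s). 1.5 N starts it, 5.5 N holds it fully down; it springs back when let go
- button_top (a point): middle of the top of the stop's round wooden button, 26 mm across, 198 mm above the bench when up; 70 mm in front of the feeder's middle and 125 mm to its left, before the ramp's side wall. Pressed straight down 20 mm; its top is then 6 mm below the rim of that wall, whose face is 17 mm behind the button's edge
- blank0: peg blank 1 of 4, counted from the stop up the ramp: turned light wooden cylinder 18 mm across and 60 mm long, about 15 g, lying along the feeder's x; origin at its centre, x along its axis. It must roll by itself, untouched.
- blank1: peg blank 2 of 4, counted from the stop up the ramp: turned light wooden cylinder 18 mm across and 60 mm long, about 15 g, lying along the feeder's x; origin at its centre, x along its axis. It must roll by itself, untouched.
- blank2: peg blank 3 of 4, counted from the stop up the ramp: turned light wooden cylinder 18 mm across and 60 mm long, about 15 g, lying along the feeder's x; origin at its centre, x along its axis. It must roll by itself, untouched.
- blank3: peg blank 4 of 4, counted from the stop up the ramp: turned light wooden cylinder 18 mm across and 60 mm long, about 15 g, lying along the feeder's x; origin at its centre, x along its axis. It must roll by itself, untouched.
- tray_left: open wooden tray at the end of the left chute, 110 x 130 x 45 mm (x, y, height), walls and floor 5 mm, loose, 0.4 kg; origin under its middle, about 200 mm to the left of the feeder's origin
- tray_right: the same tray at the end of the right chute, about 200 mm to the right of the feeder's origin
- finger_plane: bystander: small brass finger plane, 60 x 24 x 25 mm, standing in front of the left tray; origin under its middle
- spool_clamp: bystander: wooden spool clamp standing upright, 32 mm across, 74 mm tall, in front of the right tray; origin under its middle
- varnish_jar: bystander: amber glass jar, 48 mm across, 65 mm tall, behind the feeder; origin under its middle
Mind the look-alikes: they are no part of the job. Leave any green or pink look-alike of the tray_left alone.

How it is judged:
On the way:
1. the gate has been rocked over against its other stop while all four blanks still wait on the ramp (distance of pad_left from where it was at the start of the episode above 0.031 m and (value of joint gate above 0.42 rad or value of joint gate below -0.42 rad) and height (world z) of each of blank0, blank1, blank2, blank3 above 0.155 m), for 0.2 s.
At the end, for the whole second after the job is handed in: the gate rests at the stop opposite to where it started (beyond 0.42 rad); all four blanks lie still (under 0.05 m/s) in the tray it now feeds (right for +, left for -), centres inside its outline and under 55 mm up; the left pad has moved over 31 mm; the stop is up (under 3 mm) (distance of pad_left from where it was at the start of the episode above 0.031 m and ((value of joint gate above 0.42 rad and x of blank0 in the frame of tray_right between -0.055 and 0.055 m and y of blank0 in the frame of tray_right between -0.065 and 0.065 m and z of each of blank0, blank1, blank2, blank3 in the frame of tray_right below 0.055 m and x of blank1 in the frame of tray_right between -0.055 and 0.055 m and y of blank1 in the frame of tray_right between -0.065 and 0.065 m and x of blank2 in the frame of tray_right between -0.055 and 0.055 m and y of blank2 in the frame of tray_right between -0.065 and 0.065 m and x of blank3 in the frame of tray_right between -0.055 and 0.055 m and y of blank3 in the frame of tray_right between -0.065 and 0.065 m) or (value of joint gate below -0.42 rad and x of blank0 in the frame of tray_left between -0.055 and 0.055 m and y of blank0 in the frame of tray_left between -0.065 and 0.065 m and z of each of blank0, blank1, blank2, blank3 in the frame of tray_left below 0.055 m and x of blank1 in the frame of tray_left between -0.055 and 0.055 m and y of blank1 in the frame of tray_left between -0.065 and 0.065 m and x of blank2 in the frame of tray_left between -0.055 and 0.055 m and y of blank2 in the frame of tray_left between -0.065 and 0.065 m and x of blank3 in the frame of tray_left between -0.055 and 0.055 m and y of blank3 in the frame of tray_left between -0.065 and 0.065 m)) and value of joint stop below 0.003 m and linear speed of each of blank0, blank1, blank2, blank3 below 0.05 m/s); the robot touches nothing.
It fails at once if the robot touches a blank (contact force between any of the fingers, the arm and blank0 above 0.3 N or contact force between any of the fingers, the arm and blank1 above 0.3 N or contact force between any of the fingers, the arm and blank2 above 0.3 N or contact force between any of the fingers, the arm and blank3 above 0.3 N).
It fails at once if a blank is lifted off the ramp (height (world z) of any of blank0, blank1, blank2, blank3 above 0.205 m).
It fails at once if a tray is shifted by more than 20 mm (distance of any of tray_left, tray_right from where it was at the start of the episode above 0.02 m).
It fails at once if the finger plane, the spool clamp or the varnish jar is moved by more than 15 mm (distance of any of finger_plane, spool_clamp, varnish_jar from where it was at the start of the episode above 0.015 m).
It also fails if it takes over 35 s, if anything falls off the work surface, if the arm or the gripper's body presses on something with over 40 N, if the wrist force passes 120 N, or if a joint passes its speed limit or range.

## Robot

A 6-joint arm with a two-finger parallel gripper is mounted at the origin on the work surface. World frame = base frame: x ahead of the robot, y to its left, z up, the work surface at z = 0. Lengths are in m, angles in rad, forces in N, time in s.
With the tool pointing down it reaches from about 0.325 to 0.875 m from the base axis. Payload 4.4 kg.
Tool frame: the origin (TCP) lies at the very end of the fingers, on their centre line; the grasp point (between the pads) lies robot.hold_point_z behind it (robot.hold_point_z is the distance from the TCP to the grasp point, in m); z points along the fingers, y is the line along which they close (so a half turn about z gives the same grasp; the last joint's range is limited). The gripper opens to 85 mm and grips with 20 to 120 N. Pads are 22 mm wide; open, the fingers measure 114 mm over their backs; the gripper's body (76 mm by 85 mm) begins 54 mm behind the grasp point. The pads swing forward as they close: fully open they stand 13 mm farther back than shut.
Start: joints at [-1.319, 0.207, 1.542, -0, 1.393, -0.15], TCP at [0.225, -0.529, 0.231] pointing down, gripper open.
Joint ranges: [-2.73, 2.73], [-0.86, 2.22], [0.23, 2.46], [-1.11, 4.25], [0.08, 2.63], [-2.82, 2.82]. Speed limits (rad/s): [2.79, 2.79, 3.14, 3.14, 3.14, 3.14].

## Interface

Orientations are given as a unit quaternion [x, y, z, w].
In Python, from bench import robot gives the robot as it stands. The module is installed in compiled form; this text tells all that it offers.
- The arm moves only by the tool servo_tool, never from a script. Its argument "series" is text: rows parted by semicolons, each of 7 numbers parted by spaces: the shift along the world's x, y, z in mm, then the turn, a rotation vector about the world's x, y, z in degrees, then the opening, from -1 (shut) to 1 (fully open). A call has exactly 8 rows; each row shifts and turns the commanded pose from where the row before left it; what a row does not reach is not made up. A row lasts 1/8 s, in which the tool goes at most 62.5 mm and 10.7 degrees, less where a joint would pass 70% of its speed; a pose out of reach is approached as far as the arm can. A call is refused whole if a number of a shift passes 62.5 or a number of a turn 10.7, either way. A call with a gripper value outside its range is refused whole. The fingers move at their own pace and stop on an object; "grip_force" is the grip in N (left out, the last holds). Time passes only in rows, so rows that do not move let the fingers close, or fill a call up. It gives the time, the measured TCP pose, the force, the opening and the grip force at its end, in the units of the state.
- robot.get_state(): the state, without advancing time (a new reading comes with each control period).
- robot.camera(name): name is "side" or "top"; returns a dict with "color" (480x640x3 uint8, blue, green, red), "K" (3x3 intrinsics, pixels), "D" ([k1, k2, p1, p2, k3] as OpenCV has them; the pictures are not rectified), "view" (4x4, takes a point from world to camera coordinates). Camera axes: x right, y down, z forward; pixel columns grow to the right and rows downward; lengths in m; the calibration is good to about 2 mm. A picture is of the moment at which its call begins. There is no depth.
- robot.hand_in(): hands the job in; it is judged then, once.
The state is a dict: "clock": time; "joint_positions": joint angles; "joint_velocities": joint speeds; "joint_torque": joint torques, N m; "tcp_pos": TCP position; "orientation": TCP orientation; "ft_force": force on the tool from outside, world axes, zero at the start; "moment": the same for the moment, N m; "finger_gap": finger opening in m; "grasp_force": force on a finger pad.
Only numpy, scipy, OpenCV 4.12 (cv2) and the standard library are available. Lean on these libraries where they do the work, as an engineer would, in place of code of your own. Each camera call takes 0.05 s, during which the arm holds its last target. There are 200 camera calls.

## Working session

There is one attempt and no reset: what is moved stays moved. The work goes in short steps, Python scripts to look and compute and a tool call to move; the robot and the scene stay as the last step left them, time stands still between calls to the robot, and variables do not carry over. Pictures are saved under pics/ and viewed, at most 10 in all, crops included, and the job is handed in when it is done.

Besides the shell and the picture viewer there is one more tool, called after "Request:" as name(argument=value, ...), one argument or row to a line, values as JSON. servo_tool: Moves the arm, as the interface text tells. Its arguments: {"type":"object","properties":{"series":{"type":"string"},"grip_force":{"type":"number"}},"required":["series"]}

```bash
mkdir -p pics
python3 - <<'E'
from bench import robot
import cv2
for n in("side","top"):
    c=robot.camera(n);cv2.imwrite(f"pics/{n}0.png",c["color"])
    print(n,c["K"].tolist(),c["D"],c["view"].round(4).tolist())
s=robot.get_state();print(s["clock"],s["tcp_pos"],s["orientation"],s["finger_gap"],robot.hold_point_z)
E
```

```text
side [[484.850730004928, 0.0, 319.607610007166], [0.0, 484.850730004928, 236.10079221866684], [0.0, 0.0, 1.0]] [-0.10177578  0.          0.          0.          0.        ] [[-0.9854, -0.1696, -0.0178, 0.5646], [-0.1133, 0.7288, -0.6753, 0.1334], [0.1275, -0.6633, -0.7374, 1.1611], [0.0, 0.0, 0.0, 1.0]]
top [[511.1745884167141, 0.0, 317.0305912463006], [0.0, 511.1745884167141, 238.60838993755885], [0.0, 0.0, 1.0]] [-0.03780048  0.          0.          0.          0.        ] [[-0.0024, -0.9997, 0.0255, 0.0236], [-0.9922, -0.0008, -0.1248, 0.546], [0.1247, -0.0256, -0.9919, 0.9788], [0.0, 0.0, 0.0, 1.0]]
0.1 [ 0.22468965 -0.52851315  0.23018971] [ 9.79883665e-01  1.99566689e-01 -4.68299325e-05 -1.06631660e-03] 0.08559727104409669 0.0187
```

View pics/side0.png

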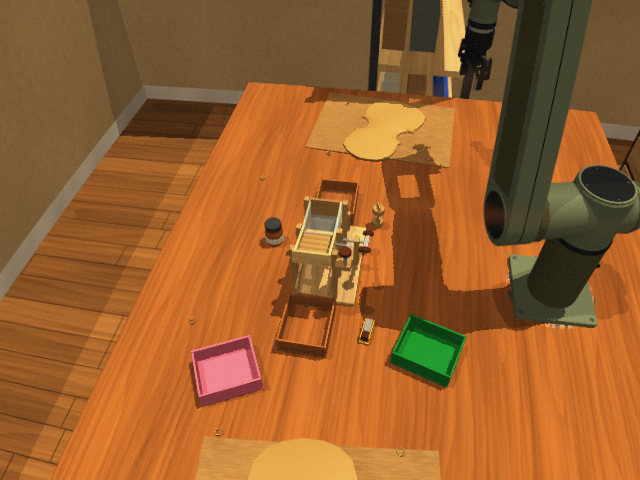

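View pics/top0.png

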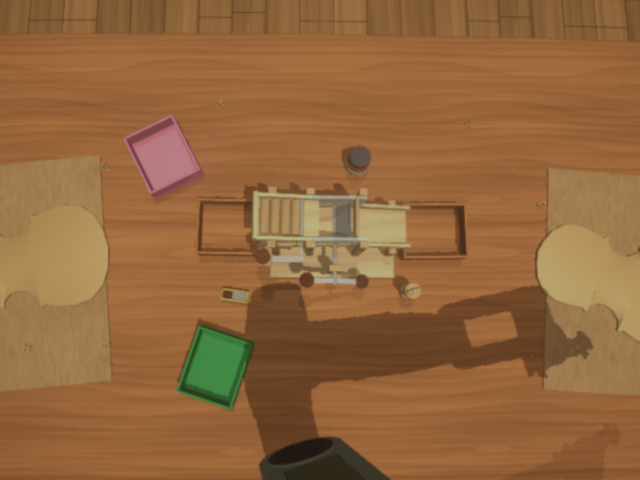

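Candidates in the top view are dark discs at (263,256), (307,280) and (362,282). The brown trays are at (228,226) and (435,231). The look-alike trays are pink at (163,157) and green at (216,366). By the layout, (263,256) is the button and the other two are the rocker pads. I'll check this in a close crop.

Run:
```python
import cv2,numpy as np
a=cv2.imread("pics/top0.png")[180:310,190:480];b=cv2.imread("pics/side0.png")[170:360,260:400]
a=cv2.resize(a,None,fx=2.7,fy=2.7,interpolation=2);b=cv2.resize(b,None,fx=3,fy=3,interpolation=2)
cv2.imwrite("pics/ct.png",a);cv2.imwrite("pics/cs.png",b)
for n,(x0,y0,x1,y1) in dict(top=(240,235,400,300),side=(330,220,385,270)).items():
    im=cv2.imread(f"pics/{n}0.png");hsv=cv2.cvtColor(im,40)
    m=((hsv[...,2]<100)&(hsv[...,1]>90)).astype(np.uint8)
    k=np.zeros_like(m);k[y0:y1,x0:x1]=m[y0:y1,x0:x1]
    _,_,st,ce=cv2.connectedComponentsWithStats(k)
    for s,c in zip(st[1:],ce[1:]):
        if s[4]>20:print(n,s,c.round(1))
```

```text
top [300 274  13  12 122] [305.9 279.3]
top [261 285  39  15 279] [275.6 289.8]
side [363 231  11   5  40] [367.8 232.8]
side [358 247  13   8  68] [363.5 249.8]
side [339 250  12   9  44] [344.  254.8]
side [332 255   5  15  46] [333.5 261.4]
```

View pics/ct.png

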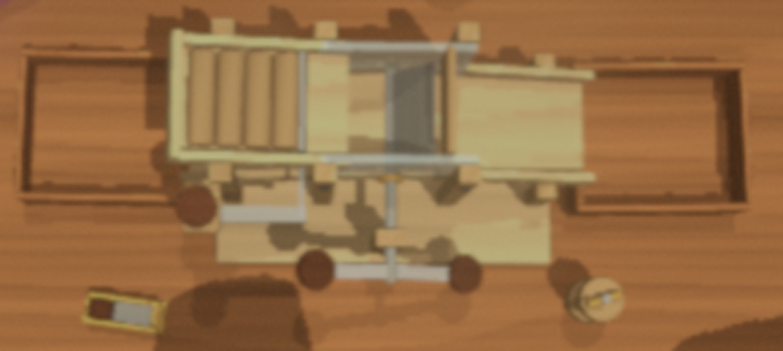

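View pics/cs.png

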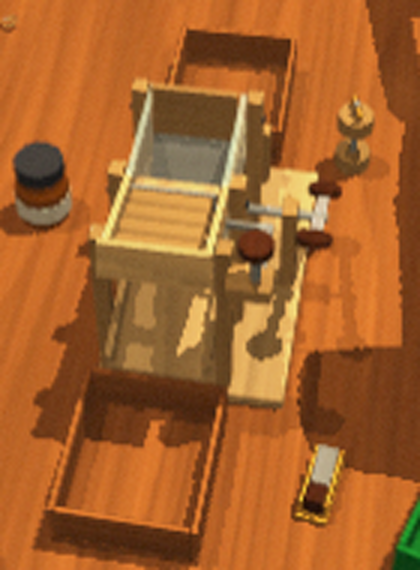

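The crops show the button at top (262.6,256.3) / side (345,252). The left pad is at top (307,280) / side (365,249.5) and the right pad at top (362,281) / side (368,232.5). The four blanks lie on the ramp at the left. The flap leans right, so the left pad should be the raised one. I'll triangulate to confirm.

```bash
cat > h.py <<'E'
import cv2,numpy as np
from bench import robot
C={n:robot.camera(n) for n in("side","top")}
def norm(n,p):
    return cv2.undistortPoints(np.array([[p]],float),C[n]["K"],C[n]["D"])[0,0]
def tri(t,s):
    X=cv2.triangulatePoints(C["top"]["view"][:3],C["side"]["view"][:3],norm("top",t),norm("side",s))[:,0]
    return X[:3]/X[3]
def plane(n,p,z):
    V=C[n]["view"];R=V[:3,:3];o=-R.T@V[:3,3];d=R.T@np.append(norm(n,p),1)
    return o+d*(z-o[2])/d[2]
def proj(n,P):
    V=C[n]["view"];r=cv2.Rodrigues(V[:3,:3])[0]
    return cv2.projectPoints(np.array(P,float).reshape(-1,3),r,V[:3,3],C[n]["K"],C[n]["D"])[0][:,0]
E
python3 - <<'E'
from h import *
for n,t,s,z in(("button",(262.6,256.3),(345,252),.198),("L",(307,279.8),(364.8,249.3),.127),("R",(362.2,281.1),(368.3,232.5),.069)):
    print(n,tri(t,s).round(4),plane("top",t,z).round(4),plane("side",s,z).round(4))
B=plane("top",(262.6,256.3),.198)
for n in((307,279.8),.127),((362.2,281.1),.069):print(np.linalg.norm((plane("top",*n)-B)[:2]))
L=plane("top",(307,279.8),.127);R=plane("top",(362.2,281.1),.069);v=(L-R)[:2];print(np.linalg.norm(v),np.degrees(np.arctan2(-v[0],v[1])))
E
```

```text
button [0.4962 0.1175 0.1925] [0.496  0.1171 0.198 ] [0.4953 0.1223 0.198 ]
L [0.4599 0.0436 0.1232] [0.4604 0.0436 0.127 ] [0.4589 0.0469 0.127 ]
R [ 0.4597 -0.0616  0.0674] [ 0.4604 -0.0615  0.069 ] [ 0.4588 -0.0602  0.069 ]
0.08165399890337846
0.1820914938490743
0.10506292307402189 -0.011599316958976258
```

The left pad is the raised one at (0.460, 0.044, 0.127), so the gate feeds left now and has to be tipped towards the right tray. The feeder's yaw is about 0. I'll approach with the fingers shut and the body leaned back towards the robot, so it stays clear of the stop lever.

Request:
servo_tool(
  series="24 55 6 0 0 -7.7 -1;24 55 6 0 0 -7.7 -1;24 55 6 0 0 -7.7 -1;24 55 6 0 -10 0 -1;24 55 6 0 -10 0 -1;24 55 0 0 0 0 -1;24 55 0 0 0 0 -1;24 55 0 0 0 0 -1",
)

```text
clock: 1.2
tcp_pos: [0.417, -0.0879, 0.2616]
orientation: [0.985, -0.001, 0.174, 0.0]
ft_force: [0.7, -0.3, 0.2]
finger_gap: 0.0003
grasp_force: 0.0
```

Request:
servo_tool(
  series="17 45 0 0 0 0 -1;17 45 0 0 0 0 -1;16 44 0 0 0 0 -1;0 0 -35 0 0 0 -1;0 0 -35 0 0 0 -1;0 0 -30 0 0 0 -1;0 0 0 0 0 0 -1;0 0 0 0 0 0 -1",
)

```text
clock: 2.2
tcp_pos: [0.4677, 0.0446, 0.1626]
orientation: [0.985, -0.001, 0.175, 0.0]
ft_force: [-0.7, 0.2, 0.5]
finger_gap: 0.0001
grasp_force: 0.0
```

Run:
```python
from h import *
print(robot.get_state()["tcp_pos"],robot.get_state()["ft_force"])
a=cv2.resize(C["top"]["color"][180:310,190:480],None,fx=2.3,fy=2.3,interpolation=2)
b=cv2.resize(C["side"]["color"][160:300,270:420],None,fx=3.5,fy=3.5/1.64,interpolation=2)
b=cv2.resize(C["side"]["color"][180:280,280:420],None,fx=2.9,fy=2.9,interpolation=2)
w=max(a.shape[1],b.shape[1]);f=lambda i:cv2.copyMakeBorder(i,0,0,0,w-i.shape[1],0)
cv2.imwrite("pics/near.png",np.vstack([f(a),f(b)])[:600])
```

```text
[0.46836709 0.04452346 0.16337212] [-0.78977295 -0.52621941  0.13936519]
```

View pics/near.png

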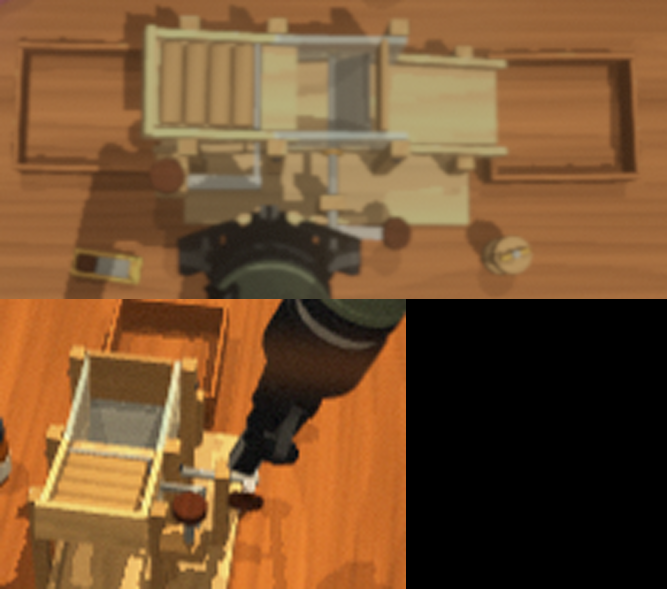

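The fingertip is over the left pad and clear of the lever and button. Pressing.

Request:
servo_tool(
  series="0 3 -14 0 0 0 -1;0 0 -12 0 0 0 -1;0 0 -10 0 0 0 -1;0 0 -10 0 0 0 -1;0 0 -10 0 0 0 -1;0 0 -10 0 0 0 -1;0 0 -8 0 0 0 -1;0 0 -6 0 0 0 -1",
)

```text
clock: 3.3
tcp_pos: [0.4667, 0.0478, 0.0806]
orientation: [0.985, -0.001, 0.173, -0.0]
ft_force: [-0.6, 0.2, -0.5]
finger_gap: -0.0002
grasp_force: 0.0
```

Request:
servo_tool(
  series="0 0 20 0 0 0 -1;0 0 42 0 0 0 -1;0 0 50 0 0 0 -1;0 0 50 0 0 0 -1;0 0 0 0 0 0 -1;19 34 0 0 0 0 -1;19 34 0 0 0 0 -1;0 0 0 0 0 0 -1",
)

```text
clock: 4.3
tcp_pos: [0.5048, 0.1175, 0.2418]
orientation: [0.985, 0.001, 0.173, -0.0]
ft_force: [0.2, -0.9, 0.6]
finger_gap: 0.0
grasp_force: 0.0
```

Run:
```python
from h import *
print(robot.get_state()["tcp_pos"],robot.get_state()["ft_force"])
a=cv2.resize(C["top"]["color"][180:310,190:480],None,fx=2.3,fy=2.3,interpolation=2)
b=cv2.resize(C["side"]["color"][180:280,280:420],None,fx=2.9,fy=2.9,interpolation=2)
w=max(a.shape[1],b.shape[1]);f=lambda i:cv2.copyMakeBorder(i,0,0,0,w-i.shape[1],0)
cv2.imwrite("pics/near2.png",np.vstack([f(a),f(b)])[:600])
```

```text
[0.50393865 0.11585057 0.2416327 ] [ 0.29655953 -1.16497138 -0.87731658]
```

View pics/near2.png

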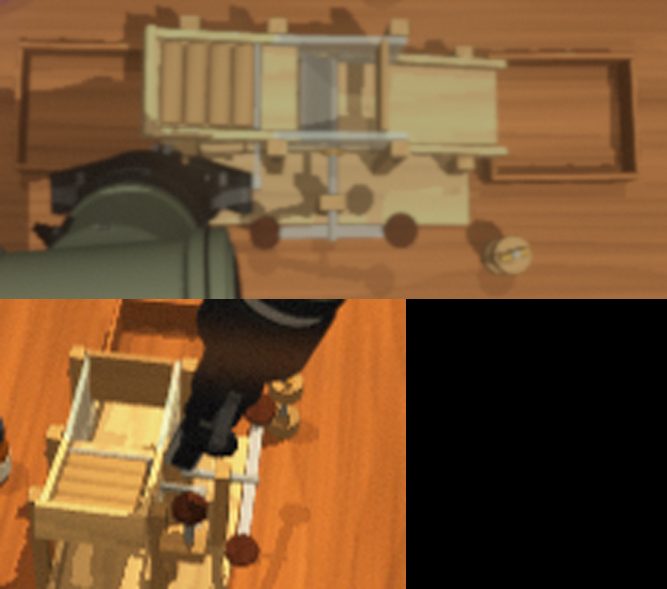

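The gate has tipped over (flap now left, left pad low) and the blanks are still waiting. The tip is above the button, so I'll press it down.

Request:
servo_tool(
  series="-2 0 -14 0 0 0 -1;0 0 -14 0 0 0 -1;0 0 -10 0 0 0 -1;0 0 -8 0 0 0 -1;0 0 -6 0 0 0 -1;0 0 -6 0 0 0 -1;0 0 -3 0 0 0 -1;0 0 -1 0 0 0 -1",
)

```text
clock: 5.4
tcp_pos: [0.5031, 0.1157, 0.1816]
orientation: [0.985, -0.001, 0.174, -0.0]
ft_force: [-2.0, -1.6, 4.1]
finger_gap: 0.0001
grasp_force: 2.3
```

Request:
servo_tool(
  series="0 0 -1 0 0 0 -1;0 0 -1 0 0 0 -1;0 0 -1 0 0 0 -1;0 0 0 0 0 0 -1;0 0 0 0 0 0 -1;0 0 0 0 0 0 -1;0 0 0 0 0 0 -1;0 0 0 0 0 0 -1",
)

```text
clock: 6.4
tcp_pos: [0.5033, 0.1158, 0.1802]
orientation: [0.985, -0.001, 0.174, 0.0]
ft_force: [-9.8, -2.0, 14.4]
finger_gap: -0.0
grasp_force: 6.9
```

The button is at its end stop (14 N). I'll hold it for about 3 s.

Request:
servo_tool(
  series="0 0 0 0 0 0 -1;0 0 0 0 0 0 -1;0 0 0 0 0 0 -1;0 0 0 0 0 0 -1;0 0 0 0 0 0 -1;0 0 0 0 0 0 -1;0 0 0 0 0 0 -1;0 0 0 0 0 0 -1",
)

```text
clock: 7.4
tcp_pos: [0.5033, 0.1157, 0.1802]
orientation: [0.985, -0.001, 0.174, 0.0]
ft_force: [-9.0, -1.9, 13.7]
finger_gap: -0.0002
grasp_force: 6.9
```

Request:
servo_tool(
  series="0 0 0 0 0 0 -1;0 0 0 0 0 0 -1;0 0 0 0 0 0 -1;0 0 0 0 0 0 -1;0 0 0 0 0 0 -1;0 0 0 0 0 0 -1;0 0 0 0 0 0 -1;0 0 0 0 0 0 -1",
)

```text
clock: 8.4
tcp_pos: [0.5033, 0.1157, 0.1802]
orientation: [0.985, -0.0, 0.174, 0.0]
ft_force: [-9.1, -2.7, 14.4]
finger_gap: -0.0002
grasp_force: 6.9
```

Request:
servo_tool(
  series="0 0 0 0 0 0 -1;0 0 0 0 0 0 -1;0 0 0 0 0 0 -1;0 0 0 0 0 0 -1;0 0 0 0 0 0 -1;0 0 0 0 0 0 -1;0 0 0 0 0 0 -1;0 0 0 0 0 0 -1",
)

```text
clock: 9.4
tcp_pos: [0.5033, 0.1157, 0.1802]
orientation: [0.985, -0.001, 0.174, 0.0]
ft_force: [-9.0, -2.6, 13.6]
finger_gap: 0.0003
grasp_force: 6.9
```

Run:
```python
from h import *
a=cv2.resize(C["top"]["color"][180:310,190:480],None,fx=2.3,fy=2.3,interpolation=2)
b=cv2.resize(C["side"]["color"][165:265,280:420],None,fx=2.9,fy=2.9,interpolation=2)
w=max(a.shape[1],b.shape[1]);f=lambda i:cv2.copyMakeBorder(i,0,0,0,w-i.shape[1],0)
cv2.imwrite("pics/near3.png",np.vstack([f(a),f(b)])[:600])
```

```text
(no output)
```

View pics/near3.png

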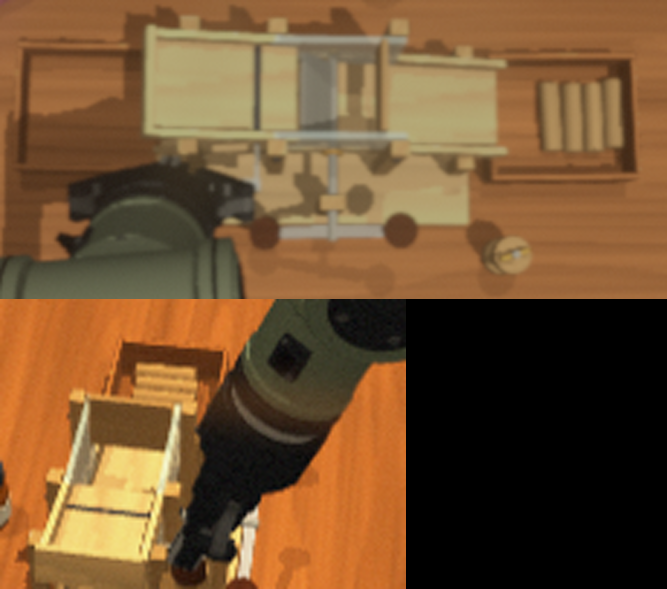

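All four blanks lie in the right tray. I'll release the button and back away.

Request:
servo_tool(
  series="0 0 10 0 0 0 -1;0 0 15 0 0 0 -1;0 0 30 0 0 0 -1;0 0 40 0 0 0 -1;-15 0 30 0 0 0 -1;0 0 0 0 0 0 -1;0 0 0 0 0 0 -1;0 0 0 0 0 0 -1",
)

```text
clock: 10.5
tcp_pos: [0.487, 0.1157, 0.3011]
orientation: [0.985, -0.001, 0.172, -0.0]
ft_force: [-0.1, -0.2, -0.5]
finger_gap: 0.0003
grasp_force: 0.0
```

Run:
```python
from h import *
print(robot.get_state()["tcp_pos"],robot.get_state()["ft_force"])
a=cv2.resize(C["top"]["color"][180:310,190:480],None,fx=2.3,fy=2.3,interpolation=2)
b=cv2.resize(C["side"]["color"][165:265,280:420],None,fx=2.9,fy=2.9,interpolation=2)
w=max(a.shape[1],b.shape[1]);f=lambda i:cv2.copyMakeBorder(i,0,0,0,w-i.shape[1],0)
cv2.imwrite("pics/near4.png",np.vstack([f(a),f(b)])[:600])
```

```text
[0.48728751 0.11574442 0.30151247] [-0.41817967 -0.05413955 -0.47474926]
```

View pics/near4.png

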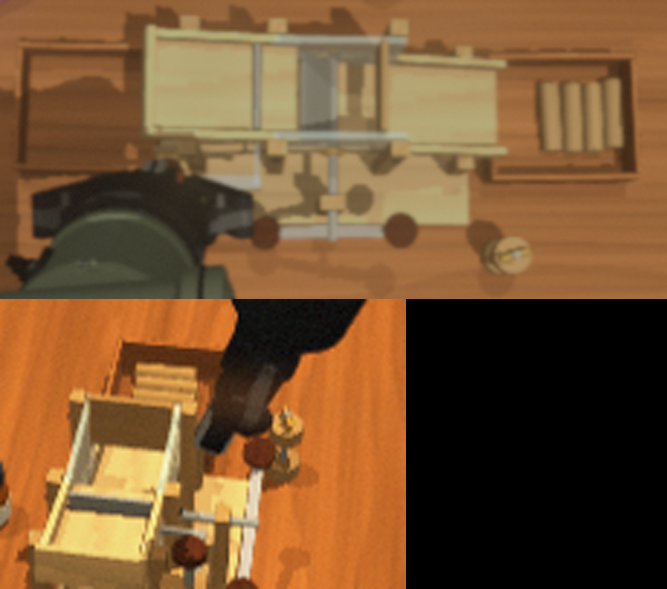

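The blade and button are back up, the gate is still tipped, all four blanks lie in the right tray, and the arm is clear of everything.

```bash
python3 -c "
from bench import robot
print(robot.hand_in())"
```

```text
the job is handed in; nothing more can be done
None
```

I tipped the gate to its other side, all four blanks rolled into the right tray, the stop is back up, and the job is handed in at about 10.6 s; no verdict came back.

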